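# Next red-capped jar from the gravity rack to the balance

### The arm

A 6-joint arm with a two-finger parallel gripper is mounted at the origin on the work surface. World frame = base frame: x ahead of the robot, y to its left, z up, the work surface at z = 0. Lengths are in m, angles in degrees, forces in N, time in s.
With the tool pointing down it reaches from about 0.35 to 0.875 m from the base axis. Payload 4.2 kg.
Tool frame: the origin (TCP) lies on the centre line of the jaws, within the pads' length; the fingertips stand 25 mm ahead of it and the grasp point (between the pads) lies 6 mm ahead of it; z points along the fingers, y is the line along which they close (so a half turn about z gives the same grasp; the last joint's range is limited). The gripper opens to 87 mm and grips with 3 to 60 N. Pads are 19 mm wide; open, the fingers measure 117 mm over their backs; the gripper's body (75 mm by 190 mm) begins 51 mm behind the grasp point.
Start: joints at [-58.006, 22.042, 0.453, 0, -68.411, -14.817], TCP at [0.185, -0.597, 0.248] pointing down, gripper open.
Joint ranges: [-179.83, 179.83], [-69.29, 118.12], [-61.27, 80.66], [-181.25, 117.63], [-171.15, -9.14], [-177.46, 177.46]. Speed limits (degrees/s): [159.86, 159.86, 180, 180, 180, 180].

### API

Orientations are given as a 3x3 rotation matrix whose columns are the frame's x, y, z axes.
In Python, from station import r gives the robot as it stands.
- The arm moves only by the tool move_arm, never from a script. Its argument "series" is a list of rows, each an object with "grip": the opening, from 0 (shut) to 1 (fully open); "xyz": the shift along the tool's x, y, z in mm, a list of three; "angular": the turn, a rotation vector about the tool's x, y, z in rad, a list of three. A call has 1 to 10 rows; each row is the pose to reach, as a shift and turn from the pose commanded when the call began, along the tool's axes at that moment; what a row does not reach only later rows make up. A row lasts 1/10 s, in which the tool goes at most 50 mm and 8.59 degrees, less where a joint would pass 70% of its speed; a pose out of reach is approached as far as the arm can. A call with a gripper value outside its range is refused whole. The fingers move at their own pace and stop on an object; the grip force is fixed at half the most. Time passes only in rows, so rows that repeat a pose let the fingers close. It gives the time, the measured TCP pose, the force, the opening and the grip force at its end, in the units of the state.
- r.sense(): the state, without advancing time (a new reading comes with each control period).
- r.capture(name): name is "scene" or "top" or "wrist"; returns a dict with "img" (384x512x3 uint8, red, green, blue), "camera_matrix" (3x3 intrinsics, pixels), "k1" (the pictures are not rectified: a ray, as slopes to the right and down, at radius r is drawn at 1 + k1 r^2 times it, then the intrinsics apply), "rvec" (rotation vector, rad) and "tvec" (3), from world to camera coordinates, as OpenCV has them; the wrist camera has in their place "hand_eye" (4x4, takes a point from camera to tool coordinates, whose origin is the TCP and whose axes are the flange's). Camera axes: x right, y down, z forward; pixel columns grow to the right and rows downward; lengths in m; the calibration is good to about 2 mm. A picture is of the moment at which its call begins: read the wrist's pose just before it. There is no depth.
- r.finish_job(): hands the job in; it is judged then, once.
The state is a dict: "time_s": time; "joints": joint angles; "joint_velocities": joint speeds; "effort": joint torques, N m; "tcp_pos": TCP position; "ee_rot": TCP orientation; "wrist_force": force on the tool from outside, world axes, zero at the start; "moment": the same for the moment, N m; "gripper_width": opening from 0.0 (shut) to 1.0 (fully open); "gripper_force": force on a finger pad.
Only numpy, scipy, OpenCV 4.12 (cv2) and the standard library are available. Lean on these libraries where they do the work, as an engineer would, in place of code of your own. Each camera call takes 0.05 s, during which the arm holds its last target. There are 200 camera calls.

### The job

Take the front red-capped jar, the one against the stop at the low end of its sloped lane, from above and lay it gently on its side in the cradle on the balance, so that it rests along the two cradle rails and the red-capped jars behind roll down to the stop. Leave the second red-capped jar in the lane, at the front.

Things in the scene. Friction and masses are not known exactly. Their poses are not given: they have to be found in the camera images.
- red_front: Front, lowest red-capped jar, against its lane's stop: white plastic cylinder lying on its side, 40 mm diameter, 62 mm long, red cap on one end, red band at the other; 100-200 g. Origin at its centre; y runs along the cylinder, level, across the lane (x, z turn as it rolls). Grip from above across its flat ends, free but for 6 mm guide strips at their foot; the next jar touches its curved side.
- red_next: Second red-capped jar, same size and axes as the first and touching it from behind; it rolls down freely to the stop once the first is lifted away. A third red-capped jar follows it.
- red_lane: Fixed sloped lane of the red-capped jars: grey bed 72 x 250 mm, red stop (14 mm above bed) at the low end nearest the robot, 8 degrees. Origin on the bench under the front jar's place; x up the lane, y across, z up. A jar at the stop has its centre at (0, 0, 70 mm). Guide strips: 72 mm apart outside, 6 mm high. Like lanes with black- and blue-capped jars stand about 145 mm away beside it.
- balance: Fixed white balance 240 x 170 x 52 mm; its steel pan (120 mm across, top at 68 mm) bears a cradle: two black round rails 6 mm thick, 56 mm long, parallel to the balance's y, centres 28 mm apart, tops 86 mm above the bench. Origin on the bench under the cradle's centre; x from display to rear, z up. A jar lying along y in the V between the rails has its centre at (0, 0, 101 mm).
Not all that is in view belongs to the job. What is shaped like the red_front but purple or yellow is not meant.

How it is judged:
By the outcome, as a careful person would: the job done as asked, in the order asked, and still so for the second after the job is handed in, with the robot touching nothing.
It also fails if it takes over 35 s, if anything falls off the work surface, if the arm or the gripper's body presses on something with over 40 N, if the wrist force passes 120 N, or if a joint passes its speed limit or range.

## Working session

There is one attempt and no reset: what is moved stays moved. The work goes in short steps, Python scripts to look and compute and a tool call to move; the robot and the scene stay as the last step left them, time stands still between calls to the robot, and variables do not carry over. Pictures are saved under pics/ and viewed, at most 10 in all, crops included, and the job is handed in when it is done.

Besides the shell and the picture viewer there is one more tool, called after "Call:" as name(argument=value, ...), one argument or row to a line, values as JSON. move_arm: Moves the arm, as the interface text tells. Its arguments: {"type":"object","properties":{"series":{"type":"array"}},"required":["series"]}

```bash
mkdir -p pics
cat > h.py <<'E'
import numpy as np, cv2
from station import r
def snap(n,f):
    s=r.sense(); c=r.capture(n); cv2.imwrite(f'pics/{f}.png',c['img'][:,:,::-1]); np.save(f'pics/{f}.npy',dict(c=c,s=s),allow_pickle=True); return c,s
def load(f):
    d=np.load(f'pics/{f}.npy',allow_pickle=True).item(); return d['c'],d['s']
def ray(c,s,uv):
    K=np.array(c['camera_matrix']); p=(np.array(uv,float)-K[:2,2])/[K[0,0],K[1,1]]
    q=p.copy()
    for _ in range(20): q=p/(1+c['k1']*(q@q))
    d=np.r_[q,1]
    if 'hand_eye' in c:
        H=np.array(c['hand_eye']); R=np.array(s['ee_rot']); return R@H[:3,3]+np.array(s['tcp_pos']), R@H[:3,:3]@d
    R=cv2.Rodrigues(np.array(c['rvec'],float))[0]; return -R.T@np.array(c['tvec']).ravel(), R.T@d
def at(c,s,uv,z):
    o,d=ray(c,s,uv); return o+d*(z-o[2])/d[2]
E
python3 - <<'E'
from h import *
for n in ('scene','top'): c,s=snap(n,n+'0')
a,b=[cv2.imread(f'pics/{n}0.png') for n in('scene','top')]
print(s['ee_rot'],s['tcp_pos'],s['time_s'])
E
```

```text
[[-9.55452889e-01 -2.95142776e-01 -7.20197638e-04]
 [-2.95143640e-01  9.55450751e-01  2.02317512e-03]
 [ 9.09878520e-05  2.14561027e-03 -9.99997694e-01]] [ 0.18444712 -0.59659656  0.24647565] 0.05
```

View pics/scene0.png

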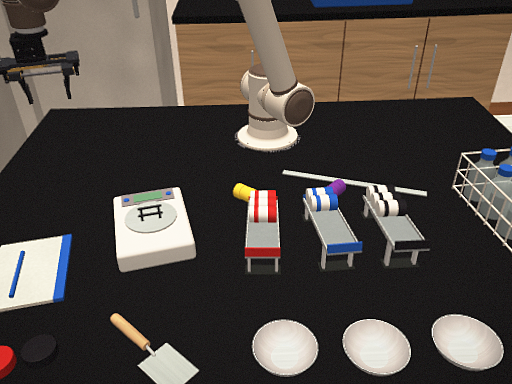

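View pics/top0.png

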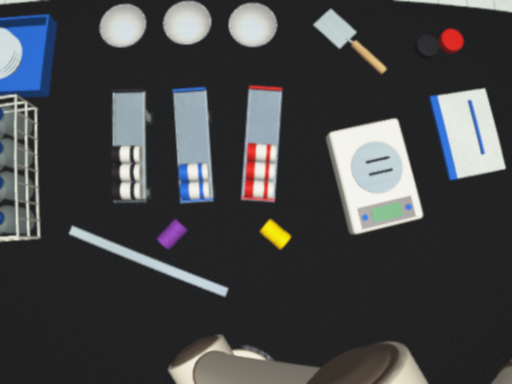

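The scene view shows the red lane at (262,225), with its three jars at the robot's end, and the balance at (152,225). In the top view the red-capped jars sit at about (260,188), (261,170) and (263,152), and the cradle is at (378,166). 

Candidates are black (130,190), blue (195,188), red (259,188), plus a loose purple one (172,234) and a yellow one (276,234). Red (259,188) fits, as it has red ends and is the lowest in its lane. I'll confirm that in an enlarged crop.

Run:
```python
from h import *
c,s=load('top0'); im=c['img']
a=im[75:215,225:300]; b=im[130:205,340:420]
A=cv2.resize(a,None,fx=4,fy=4,interpolation=cv2.INTER_CUBIC); B=cv2.resize(b,None,fx=5,fy=5,interpolation=cv2.INTER_CUBIC)
o=np.zeros((560,700,3),np.uint8); o[:560,:300]=A; o[:375,300:700]=B
cv2.imwrite('pics/crop0.png',o[:,:,::-1])
hsv=cv2.cvtColor(im,cv2.COLOR_RGB2HSV)
m=(((hsv[...,0]<8)|(hsv[...,0]>172))&(hsv[...,1]>140)&(hsv[...,2]>80)).astype(np.uint8); m[:, :225]=0;m[:,300:]=0
n,l,st,ce=cv2.connectedComponentsWithStats(m)
for i in range(1,n):
    if st[i,4]>8: print(st[i],ce[i].round(1))
# rails: dark inside pan
g=cv2.cvtColor(im,cv2.COLOR_RGB2GRAY); mm=np.zeros_like(m); cv2.circle(mm,(377,167),22,1,-1)
k=((g<80)&(mm>0)).astype(np.uint8); n,l,st,ce=cv2.connectedComponentsWithStats(k)
for i in range(1,n):
    if st[i,4]>8:
        ys,xs=np.where(l==i); (cx,cy),(w,h),an=cv2.minAreaRect(np.c_[xs,ys].astype(np.float32)); print('rail',ce[i],w,h,an,at(c,s,ce[i],.083))
        bx=cv2.boxPoints(((cx,cy),(w,h),an)); print([at(c,s,p,.083)[:2].round(4).tolist() for p in bx])
for p in [(248,88),(282,88),(242,200),(275,201)]: print(p,at(c,s,p,.055))
```

```text
[248  85  35   5 124] [264.8  87.1]
[244 144  13  55 417] [249.8 171.6]
[263 145   7  55 153] [266.5 173.1]
(248, 88) [ 0.6974126 -0.0111068  0.055    ]
(282, 88) [ 0.69873181 -0.08920891  0.055     ]
(242, 200) [ 0.4392688  -0.00149596  0.055     ]
(275, 201) [ 0.43801629 -0.07459099  0.055     ]
```

View pics/crop0.png

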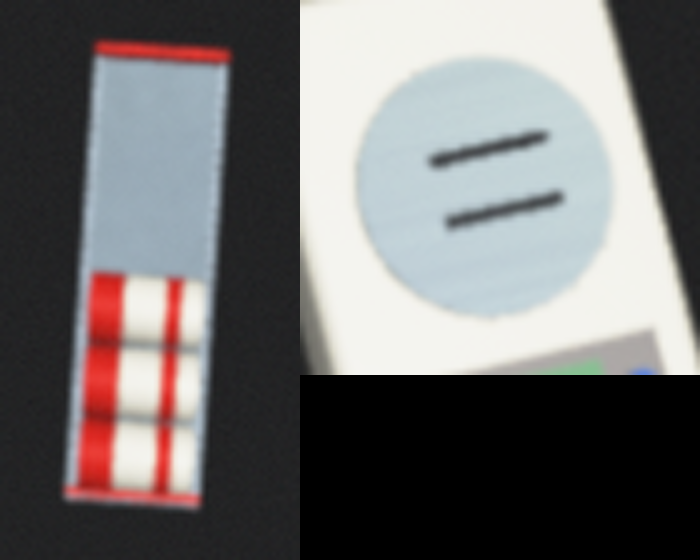

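The crop confirms it: the front red-capped jar centre is at about (259.5,189), against the near red stop with two more behind it. The cradle rails run about (367,162)-(389,157) and (370,174)-(392,170).

```bash
cat >> h.py <<'E'
def goto(p,ydir,s=None):
    """shift (tool mm) and turn for TCP pos p, tool y along +-ydir, pointing down"""
    s=s or r.sense(); R=np.array(s['ee_rot']); t=np.array(s['tcp_pos'])
    y=np.r_[np.array(ydir[:2])/np.hypot(*ydir[:2]),0]; y*=np.sign(y@R[:,1]); z=np.array([0,0,-1.])
    G=np.c_[np.cross(y,z),y,z]
    print('shift',(R.T@(np.array(p)-t)*1000).round(1),'turn',cv2.Rodrigues(R.T@G)[0].ravel().round(4),'t',s['time_s'])
E
python3 - <<'E'
from h import *
c,s=load('top0')
P=lambda x,y:(225+(x+.5)/4-.5,75+(y+.5)/4-.5); Q=lambda x,y:(340+(x-300+.5)/5-.5,130+(y+.5)/5-.5)
j=[at(c,s,P(*p),.07) for p in [(79,452),(199,458),(139,455)]]; print('jar',j)
L=[at(c,s,P(*p),z) for p,z in [((66,492),.055),((200,500),.055),((96,48),.088),((230,55),.088)]]; print('lane',L); 
d=(L[2]+L[3]-L[0]-L[1])/2; print('lane x yaw',np.degrees(np.arctan2(d[1],d[0])))
e=[at(c,s,Q(*p),.084) for p in [(436,160),(546,136),(450,222),(560,198)]]; print('rails',e,np.mean(e,0))
v=e[1]-e[0]+e[3]-e[2]; print('rail',v, np.degrees(np.arctan2(v[1],v[0])))
goto([*j[2][:2],.25],[-d[1],d[0]])
E
```

```text
jar [array([ 0.4651319 , -0.00656984,  0.07      ]), array([ 0.46271842, -0.07218661,  0.07      ]), array([ 0.46392266, -0.03937075,  0.07      ])]
lane [array([0.44452388, 0.00052243, 0.055     ]), array([ 0.44106308, -0.07373563,  0.055     ]), array([ 0.68880758, -0.01277506,  0.088     ]), array([ 0.68598765, -0.08714149,  0.088     ])]
lane x yaw -3.124380768203481
rails [array([ 0.52477957, -0.27440104,  0.084     ]), array([ 0.53659016, -0.32449443,  0.084     ]), array([ 0.49735827, -0.2801409 ,  0.084     ]), array([ 0.50895604, -0.33012374,  0.084     ])] [ 0.51692101 -0.30229003  0.084     ]
rail [ 0.02340836 -0.10007622  0.        ] -76.83489959219631
shift [-431.5  450.    -2.6] turn [ 0.0019 -0.0005  0.3542] t 0.1
```

Call:
move_arm(
  series=[
    {"grip": 1,"xyz": [-31,32,0],"angular": [0,0,0.05]},
    {"grip": 1,"xyz": [-62,64,0],"angular": [0,0,0.1]},
    {"grip": 1,"xyz": [-93,96,0],"angular": [0,0,0.15]},
    {"grip": 1,"xyz": [-124,128,0],"angular": [0,0,0.2]},
    {"grip": 1,"xyz": [-155,160,0],"angular": [0,0,0.25]},
    {"grip": 1,"xyz": [-186,192,0],"angular": [0,0,0.3]},
    {"grip": 1,"xyz": [-217,224,0],"angular": [0,0,0.354]},
    {"grip": 1,"xyz": [-248,256,0],"angular": [0,0,0.354]},
    {"grip": 1,"xyz": [-279,288,0],"angular": [0,0,0.354]},
    {"grip": 1,"xyz": [-310,320,0],"angular": [0,0,0.354]},
  ],
)

```text
time_s: 1.1
tcp_pos: [0.3865, -0.198, 0.2475]
ee_rot: [[-0.999, 0.054, 0.0], [0.054, 0.999, 0.0], [0.0, 0.0, -1.0]]
wrist_force: [1.1, -0.7, 0.0]
gripper_width: 1.0
gripper_force: 0.0
```

```bash
python3 -c "
from h import *
goto([.464,-.0394,.25],[.0545,.9985])"
```

```text
shift [-68.8 162.6  -2.5] turn [ 0.0001 -0.      0.0004] t 1.1
```

Call:
move_arm(
  series=[
    {"grip": 1,"xyz": [-14,33,10],"angular": [0,0,0]},
    {"grip": 1,"xyz": [-28,66,20],"angular": [0,0,0]},
    {"grip": 1,"xyz": [-42,99,30],"angular": [0,0,0]},
    {"grip": 1,"xyz": [-55,130,40],"angular": [0,0,0]},
    {"grip": 1,"xyz": [-65,150,47],"angular": [0,0,0]},
    {"grip": 1,"xyz": [-67,155,47],"angular": [0,0,0]},
    {"grip": 1,"xyz": [-67,155,47],"angular": [0,0,0]},
  ],
)

```text
time_s: 1.8
tcp_pos: [0.4615, -0.0483, 0.2003]
ee_rot: [[-0.999, 0.053, -0.001], [0.053, 0.999, -0.0], [0.001, -0.0, -1.0]]
wrist_force: [-0.1, 0.2, -0.6]
gripper_width: 0.999
gripper_force: 0.0
```

Run:
```python
from h import *
c,s=snap('wrist','w1'); print(s['tcp_pos'])
goto([.464,-.0394,.086],[.0545,.9985])
```

```text
[ 0.46151332 -0.04830517  0.20027148]
shift [ -2.3   9.6 114.5] turn [-0.0002 -0.0006  0.0006] t 1.85
```

View pics/w1.png

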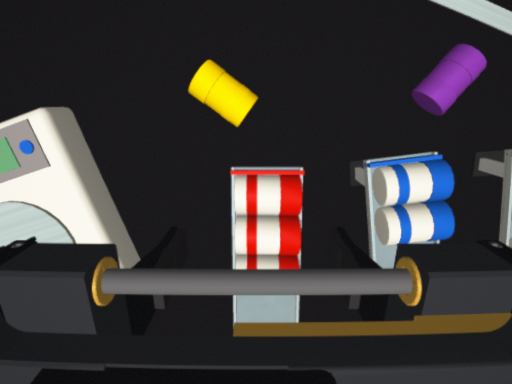

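The wrist view shows the front jar spanning x 235-301 and y 174-215, between the red stop at y≈172 and the crease with the next jar at y≈215. The second crease is at y≈255.

Run:
```python
from h import *
c,s=load('w1')
print('cam',ray(c,s,(268,195)))
for p,z in [((235.5,194),.07),((301,194),.07),((268,195),.09),((268,215),.076),((268,255.5),.0815),((268,170),.064),((236,168),.064),((302,169),.064),((232,168),.056),((303,168),.056),((235,320),.08),((299,320),.08)]: print(p,z,at(c,s,p,z).round(4))
im=c['img'].astype(int)
for y in (188,194,200): print(y,[tuple(im[y,x]) for x in (231,232,233,234,235,236,237,238,298,299,300,301,302,303)])
```

```text
cam (array([ 0.3780398 , -0.04349166,  0.33846109]), array([ 0.30327034,  0.02305399, -0.95348469]))
(235.5, 194) 0.07 [ 0.4608 -0.0685  0.07  ]
(301, 194) 0.07 [ 0.4641 -0.0049  0.07  ]
(268, 195) 0.09 [ 0.4571 -0.0375  0.09  ]
(268, 215) 0.076 [ 0.4819 -0.038   0.076 ]
(268, 255.5) 0.0815 [ 0.5231 -0.0398  0.0815]
(268, 170) 0.064 [ 0.44   -0.0358  0.064 ]
(236, 168) 0.064 [ 0.4363 -0.0666  0.064 ]
(302, 169) 0.064 [ 0.4407 -0.0029  0.064 ]
(232, 168) 0.056 [ 0.4378 -0.0713  0.056 ]
(303, 168) 0.056 [ 0.4415 -0.0007  0.056 ]
(235, 320) 0.08 [ 0.6018 -0.0791  0.08  ]
(299, 320) 0.08 [ 0.6055 -0.0091  0.08  ]
188 [(np.int64(121), np.int64(128), np.int64(135)), (np.int64(200), np.int64(215), np.int64(221)), (np.int64(205), np.int64(218), np.int64(222)), (np.int64(214), np.int64(216), np.int64(209)), (np.int64(242), np.int64(239), np.int64(228)), (np.int64(245), np.int64(242), np.int64(231)), (np.int64(245), np.int64(242), np.int64(232)), (np.int64(245), np.int64(242), np.int64(231)), (np.int64(220), np.int64(18), np.int64(7)), (np.int64(220), np.int64(21), np.int64(7)), (np.int64(217)
[... 763 characters left out ...]
(19)), (np.int64(53), np.int64(26), np.int64(28))]
200 [(np.int64(110), np.int64(117), np.int64(122)), (np.int64(197), np.int64(212), np.int64(219)), (np.int64(206), np.int64(218), np.int64(222)), (np.int64(221), np.int64(222), np.int64(216)), (np.int64(249), np.int64(247), np.int64(238)), (np.int64(251), np.int64(250), np.int64(242)), (np.int64(251), np.int64(250), np.int64(243)), (np.int64(251), np.int64(250), np.int64(242)), (np.int64(242), np.int64(35), np.int64(22)), (np.int64(242), np.int64(36), np.int64(25)), (np.int64(240), np.int64(35), np.int64(21)), (np.int64(223), np.int64(32), np.int64(23)), (np.int64(113), np.int64(23), np.int64(20)), (np.int64(38), np.int64(25), np.int64(26))]
```

Call:
move_arm(
  series=[
    {"grip": 1,"xyz": [-0.5,6,20],"angular": [0,0,0]},
    {"grip": 1,"xyz": [-1,11,45],"angular": [0,0,0]},
    {"grip": 1,"xyz": [-1,11,70],"angular": [0,0,0]},
    {"grip": 1,"xyz": [-1,11,85],"angular": [0,0,0]},
    {"grip": 1,"xyz": [-1,11,95],"angular": [0,0,0]},
    {"grip": 1,"xyz": [-1,11,105],"angular": [0,0,0]},
    {"grip": 1,"xyz": [-1,11,111],"angular": [0,0,0]},
    {"grip": 1,"xyz": [-1,11,114],"angular": [0,0,0]},
    {"grip": 1,"xyz": [-1,11,114],"angular": [0,0,0]},
  ],
)

```text
time_s: 2.75
tcp_pos: [0.4632, -0.0378, 0.0866]
ee_rot: [[-0.999, 0.054, 0.0], [0.054, 0.999, -0.0], [-0.0, -0.0, -1.0]]
wrist_force: [0.3, -0.4, 0.1]
gripper_width: 0.997
gripper_force: 0.0
```

Run:
```python
from h import *
c,s=snap('wrist','w2'); print(s['tcp_pos'])
goto([.4625,-.0378,.086],[.0545,.9985])
```

```text
[ 0.46324158 -0.03782919  0.08658014]
shift [ 0.9 -0.1  0.8] turn [0.0001 0.0007 0.0004] t 2.8
```

View pics/w2.png

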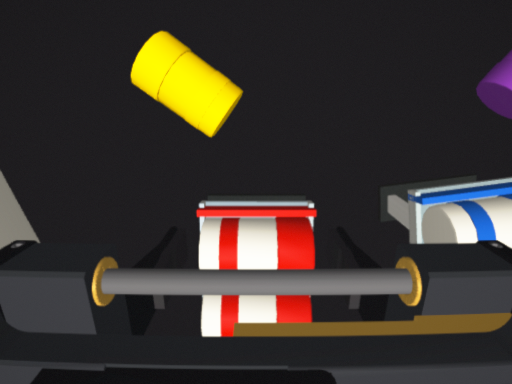

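The close view shows the front jar at x 200-314, midway between the fingers (~160 and ~355), so I can close on it.

Call:
move_arm(
  series=[
    {"grip": 0.8,"xyz": [0.5,0,0.5],"angular": [0,0,0]},
    {"grip": 0.6,"xyz": [0.5,0,0.5],"angular": [0,0,0]},
    {"grip": 0.6,"xyz": [0.5,0,0.5],"angular": [0,0,0]},
    {"grip": 0.6,"xyz": [0.5,0,0.5],"angular": [0,0,0]},
    {"grip": 0.6,"xyz": [0.5,0,0.5],"angular": [0,0,0]},
    {"grip": 0.6,"xyz": [0.5,0,0.5],"angular": [0,0,0]},
  ],
)

```text
time_s: 3.4
tcp_pos: [0.4628, -0.0377, 0.0862]
ee_rot: [[-0.999, 0.054, 0.0], [0.054, 0.999, 0.0], [-0.0, 0.0, -1.0]]
wrist_force: [0.0, 0.5, 1.2]
gripper_width: 0.711
gripper_force: 30.0
```

Call:
move_arm(
  series=[
    {"grip": 0.6,"xyz": [0,0,-8],"angular": [0,0,0]},
    {"grip": 0.6,"xyz": [0,0,-28],"angular": [0,0,0]},
    {"grip": 0.6,"xyz": [0,0,-55],"angular": [0,0,0]},
    {"grip": 0.6,"xyz": [0,0,-85],"angular": [0,0,0]},
    {"grip": 0.6,"xyz": [0,0,-105],"angular": [0,0,0]},
    {"grip": 0.6,"xyz": [0,0,-115],"angular": [0,0,0]},
    {"grip": 0.6,"xyz": [0,0,-115],"angular": [0,0,0]},
  ],
)

```text
time_s: 4.1
tcp_pos: [0.4631, -0.0376, 0.2022]
ee_rot: [[-0.999, 0.054, 0.003], [0.054, 0.999, 0.001], [-0.003, 0.001, -1.0]]
wrist_force: [0.5, -0.7, -2.2]
gripper_width: 0.707
gripper_force: 30.0
```

Run:
```python
from h import *
c,s=snap('wrist','w3'); a=c['img']; c,s=snap('top','t3')
b=cv2.resize(c['img'][75:215,215:310],None,fx=2.7,fy=2.7,interpolation=cv2.INTER_CUBIC); o=np.zeros((384,512+b.shape[1],3),np.uint8); o[:,:512]=a; o[:b.shape[0],512:]=b; print(o.shape)
cv2.imwrite('pics/c3.png',o[:,:,::-1])
goto([.517,-.3023,.20],[.2278,-.9737])
```

```text
(384, 768, 3)
shift [ -69.5 -261.1   -0. ] turn [ 0.0003 -0.0019 -0.2845] t 4.2
```

View pics/c3.png

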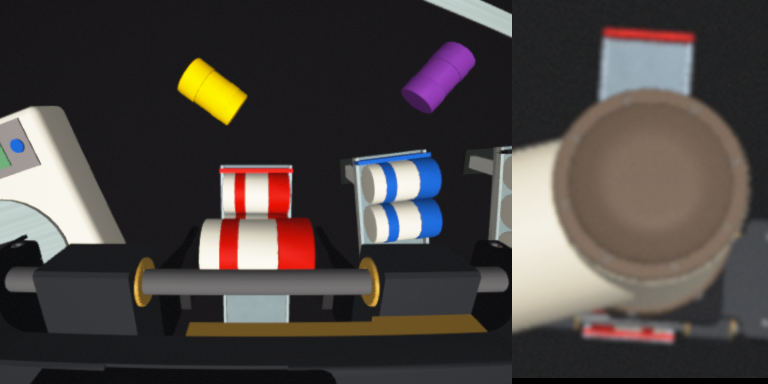

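The held jar is at (257,245) in the wrist view, and the next red-capped jar has rolled down to the stop at (257,195). Next I'll move to just beyond the cradle, so the wrist camera can see the rails past the held jar.

Call:
move_arm(
  series=[
    {"grip": 0.6,"xyz": [-10,-20,0],"angular": [0,0,-0.03]},
    {"grip": 0.6,"xyz": [-28,-55,0],"angular": [0,0,-0.08]},
    {"grip": 0.6,"xyz": [-48,-92,0],"angular": [0,0,-0.13]},
    {"grip": 0.6,"xyz": [-68,-130,0],"angular": [0,0,-0.18]},
    {"grip": 0.6,"xyz": [-88,-168,0],"angular": [0,0,-0.23]},
    {"grip": 0.6,"xyz": [-106,-204,0],"angular": [0,0,-0.27]},
    {"grip": 0.6,"xyz": [-119,-230,0],"angular": [0,0,-0.285]},
    {"grip": 0.6,"xyz": [-126,-242,0],"angular": [0,0,-0.285]},
    {"grip": 0.6,"xyz": [-127,-244,0],"angular": [0,0,-0.285]},
    {"grip": 0.6,"xyz": [-127,-244,0],"angular": [0,0,-0.285]},
  ],
)

```text
time_s: 5.2
tcp_pos: [0.5756, -0.2876, 0.1997]
ee_rot: [[-0.974, -0.228, -0.003], [-0.228, 0.974, 0.001], [0.002, 0.002, -1.0]]
wrist_force: [-0.7, 0.5, -1.0]
gripper_width: 0.712
gripper_force: 30.0
```

Run:
```python
from h import *
c,s=snap('wrist','w4'); print(s['tcp_pos'],s['gripper_width'])
goto([.517,-.3023,.20],[.2278,-.9737])
```

```text
[ 0.5755712  -0.28761144  0.19972164] 0.7124875635262911
shift [60.6 -1.3  0.4] turn [ 0.0013 -0.0015  0.0015] t 5.25
```

View pics/w4.png

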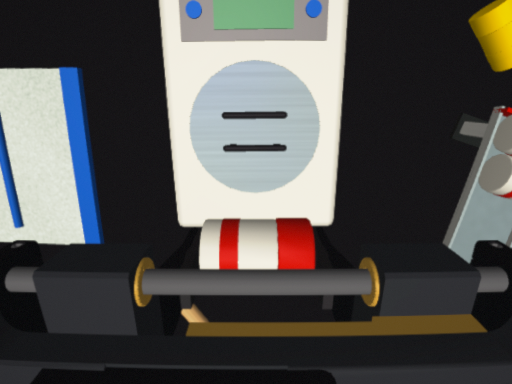

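The wrist view shows the two rails at about (222-287,115) and (223-286,148), with the held jar at (257,245) level in the gripper.

Run:
```python
from h import *
c,s=load('w4'); g=cv2.cvtColor(c['img'],cv2.COLOR_RGB2GRAY)
m=np.zeros_like(g); m[85:175,205:305]=1; k=((g<80)&(m>0)).astype(np.uint8)
n,l,st,ce=cv2.connectedComponentsWithStats(k); E=[]
for i in range(1,n):
    if st[i,4]>50:
        ys,xs=np.where(l==i); f=np.polyfit(xs,ys,1); print(st[i],ce[i])
        e=[at(c,s,(x,np.polyval(f,x)),.084) for x in (xs.min(),xs.max())]; E+=e; print(np.linalg.norm(e[1]-e[0]))
E=np.array(E); p=E.mean(0); v=E[1]-E[0]+E[3]-E[2]; print(p,v/np.linalg.norm(v))
for x0,x1,y in [(201,314,235)]: print('held',[at(c,s,(x,y),.19+.004) for x in(x0,x1)])
goto([p[0],p[1],.16],v)
```

```text
[222 112  65   6 380] [253.83421053 114.51052632]
0.054396776057845216
[223 144  63   7 377] [254.55702918 147.40583554]
0.05435902318246871
[ 0.51641918 -0.30294377  0.084     ] [-0.22992889  0.97320743  0.        ]
held [array([ 0.56769045, -0.31997549,  0.194     ]), array([ 0.55360376, -0.25983139,  0.194     ])]
shift [61.2 -1.9 40.4] turn [ 0.0013 -0.0015 -0.0007] t 5.25
```

Call:
move_arm(
  series=[
    {"grip": 0.6,"xyz": [8,0,0],"angular": [0,0,0]},
    {"grip": 0.6,"xyz": [23,0,8],"angular": [0,0,0]},
    {"grip": 0.6,"xyz": [40,-1,16],"angular": [0,0,0]},
    {"grip": 0.6,"xyz": [53,-2,26],"angular": [0,0,0]},
    {"grip": 0.6,"xyz": [60,-2,36],"angular": [0,0,0]},
    {"grip": 0.6,"xyz": [61,-2,40],"angular": [0,0,0]},
    {"grip": 0.6,"xyz": [61,-2,40],"angular": [0,0,0]},
    {"grip": 0.6,"xyz": [61,-2,40],"angular": [0,0,0]},
  ],
)

```text
time_s: 6.05
tcp_pos: [0.5181, -0.304, 0.1615]
ee_rot: [[-0.973, -0.23, 0.001], [-0.23, 0.973, -0.001], [-0.001, -0.001, -1.0]]
wrist_force: [0.0, 0.1, -1.2]
gripper_width: 0.709
gripper_force: 30.0
```

```bash
python3 -c "
from h import *
goto([.5164,-.3029,.118],[-.2299,.9732])"
```

```text
shift [ 1.5  1.5 43.5] turn [-0.0008  0.0009 -0.0004] t 6.05
```

Call:
move_arm(
  series=[
    {"grip": 0.6,"xyz": [0.5,0.5,8],"angular": [0,0,0]},
    {"grip": 0.6,"xyz": [1,1,18],"angular": [0,0,0]},
    {"grip": 0.6,"xyz": [1,1,27],"angular": [0,0,0]},
    {"grip": 0.6,"xyz": [1,1,33],"angular": [0,0,0]},
    {"grip": 0.6,"xyz": [1,1,37],"angular": [0,0,0]},
    {"grip": 0.6,"xyz": [1,1,39],"angular": [0,0,0]},
    {"grip": 0.6,"xyz": [1,1,40],"angular": [0,0,0]},
    {"grip": 0.6,"xyz": [1,1,40],"angular": [0,0,0]},
  ],
)

```text
time_s: 6.85
tcp_pos: [0.5163, -0.3035, 0.1212]
ee_rot: [[-0.973, -0.229, 0.0], [-0.229, 0.973, -0.0], [-0.0, -0.0, -1.0]]
wrist_force: [0.4, 1.2, -1.4]
gripper_width: 0.711
gripper_force: 30.0
```

```bash
python3 -c "
from h import *
goto([.5164,-.3029,.117],[-.2299,.9732])
s=r.sense();print(s['wrist_force'],s['tcp_pos'])
snap('wrist','w5')"
```

```text
shift [-0.3  0.5  4.2] turn [-0.0002  0.0003 -0.0012] t 6.85
[ 0.44045074  1.15031042 -1.40840994] [ 0.51625322 -0.30346606  0.1211725 ]
```

View pics/w5.png

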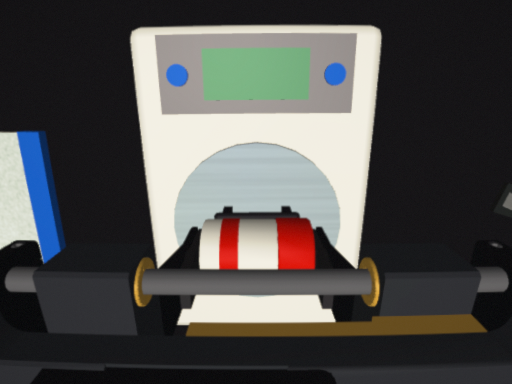

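The wrist view shows the jar at (257,245) directly above the cradle, centred on the near rail at (218-300,215). I'll lower it in small steps until it touches.

Call:
move_arm(
  series=[
    {"grip": 0.6,"xyz": [0,0,1],"angular": [0,0,0]},
    {"grip": 0.6,"xyz": [0,0,2],"angular": [0,0,0]},
    {"grip": 0.6,"xyz": [0,0,2.7],"angular": [0,0,0]},
    {"grip": 0.6,"xyz": [0,0,3.3],"angular": [0,0,0]},
    {"grip": 0.6,"xyz": [0,0,3.3],"angular": [0,0,0]},
  ],
)

```text
time_s: 7.4
tcp_pos: [0.5164, -0.3035, 0.118]
ee_rot: [[-0.973, -0.229, 0.001], [-0.229, 0.973, -0.0], [-0.0, -0.0, -1.0]]
wrist_force: [0.6, -0.3, -0.4]
gripper_width: 0.712
gripper_force: 30.0
```

Call:
move_arm(
  series=[
    {"grip": 0.6,"xyz": [0,0,0.5],"angular": [0,0,0]},
    {"grip": 0.6,"xyz": [0,0,0.8],"angular": [0,0,0]},
    {"grip": 0.6,"xyz": [0,0,0.8],"angular": [0,0,0]},
  ],
)

```text
time_s: 7.7
tcp_pos: [0.5168, -0.3036, 0.1176]
ee_rot: [[-0.973, -0.229, 0.002], [-0.229, 0.973, -0.001], [-0.001, -0.001, -1.0]]
wrist_force: [0.5, 1.0, 2.2]
gripper_width: 0.71
gripper_force: 30.0
```

The force has changed sign, so the jar is touching the rails. I'll open gradually.

Call:
move_arm(
  series=[
    {"grip": 0.6,"xyz": [0,0,0.3],"angular": [0,0,0]},
    {"grip": 0.73,"xyz": [0,0,0.3],"angular": [0,0,0]},
    {"grip": 0.76,"xyz": [0,0,0.3],"angular": [0,0,0]},
    {"grip": 0.8,"xyz": [0,0,0.3],"angular": [0,0,0]},
    {"grip": 0.87,"xyz": [0,0,0.3],"angular": [0,0,0]},
    {"grip": 0.95,"xyz": [0,0,0.3],"angular": [0,0,0]},
    {"grip": 1,"xyz": [0,0,0.3],"angular": [0,0,0]},
    {"grip": 1,"xyz": [0,0,0.3],"angular": [0,0,0]},
    {"grip": 1,"xyz": [0,0,0.3],"angular": [0,0,0]},
  ],
)

```text
time_s: 8.6
tcp_pos: [0.5161, -0.3034, 0.1166]
ee_rot: [[-0.973, -0.229, -0.0], [-0.229, 0.973, 0.0], [-0.0, 0.0, -1.0]]
wrist_force: [-0.4, 0.5, 1.3]
gripper_width: 0.994
gripper_force: 0.0
```

Call:
move_arm(
  series=[
    {"grip": 1,"xyz": [0,0,-5],"angular": [0,0,0]},
    {"grip": 1,"xyz": [0,0,-15],"angular": [0,0,0]},
    {"grip": 1,"xyz": [0,0,-30],"angular": [0,0,0]},
    {"grip": 1,"xyz": [0,0,-50],"angular": [0,0,0]},
    {"grip": 1,"xyz": [0,0,-75],"angular": [0,0,0]},
    {"grip": 1,"xyz": [-15,0,-95],"angular": [0,0,0]},
    {"grip": 1,"xyz": [-40,0,-105],"angular": [0,0,0]},
    {"grip": 1,"xyz": [-55,0,-110],"angular": [0,0,0]},
    {"grip": 1,"xyz": [-60,0,-110],"angular": [0,0,0]},
    {"grip": 1,"xyz": [-60,0,-110],"angular": [0,0,0]},
  ],
)

```text
time_s: 9.6
tcp_pos: [0.5747, -0.2894, 0.2267]
ee_rot: [[-0.973, -0.229, -0.0], [-0.229, 0.973, 0.0], [0.0, 0.0, -1.0]]
wrist_force: [-0.1, -0.1, -0.3]
gripper_width: 1.0
gripper_force: 0.0
```

Run:
```python
from h import *
c,s=snap('wrist','w6'); a=c['img']; c,s=snap('scene','s6')
b=cv2.resize(c['img'][170:290,100:300],None,fx=1.4,fy=1.4,interpolation=cv2.INTER_CUBIC); o=np.zeros((384,512+b.shape[1],3),np.uint8); o[:,:512]=a; o[:b.shape[0],512:]=b
cv2.imwrite('pics/c6.png',o[:,:,::-1]); print(s['time_s'])
```

```text
9.65
```

View pics/c6.png

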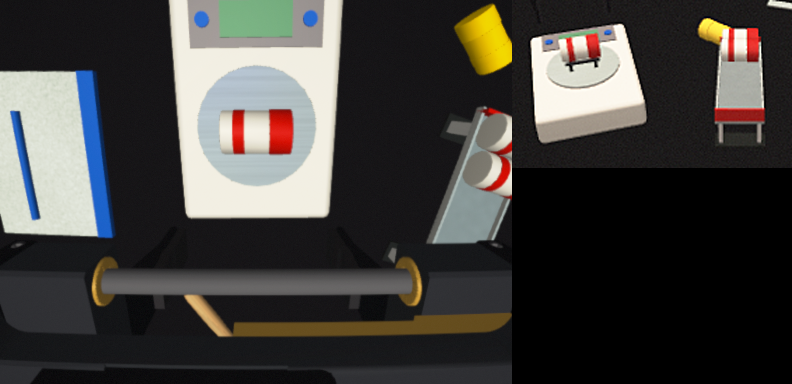

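The jar lies along the rails at (256,132). The two remaining red-capped jars are at the lane's stop at (490,150), and the gripper is clear of everything, so I'll hand it in.

```bash
python3 -c "
from station import r
print(r.finish_job())"
```

```text
the job is handed in; nothing more can be done
None
```

The front red-capped jar lies on its side along the two cradle rails, the two jars behind it rolled down so the second is now at the stop, and I handed the job in at about 9.7 s with the gripper clear.

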